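# Trap the sanding block with the notched sliding stop

### The job

The sanding block is to be held for re-papering. First push it into the open space of the stop rail, between the fixed fence and the sliding stop, with one long side up against the rail. Then, keeping the stop's release lever squeezed against its post all the while, slide the stop toward the fence and let go at the notch that just traps the block between fence and stop (a few millimetres of play lengthwise), so that the lever springs back and the dog drops fully into that notch; leave the things lying around where they are.

Things in the scene. Friction and masses are not known exactly. Their poses are not given: they have to be found in the camera images.
- stop_rail: Fixed aluminium rail on the bench, 323 mm long, pose varies. Origin on the bench at the inner corner of fence and rail. The rail's upright front face is the plane x=0, 30 mm high; its body lies behind (x 0 to 66 mm) and runs toward -y to y=-297 mm. The work space is the bare bench in front (x<0), between fixed fence and sliding stop.
- fence (a point): Middle of the inner face (plane y=0) of the fixed fence at the rail's +y end, 15 mm above the bench; axes as the rail's. The fence is a plate 16 mm thick and 32 mm high that sticks out in front of the rail to x=-50 mm.
- rack (a point): On the dark notched rack along the back of the rail (22 mm wide, top 34 mm above the bench), at the centre of the notch for 98 mm opening. Four notches, 10 mm wide and 18 mm apart, hold the stop at openings (fence face to stop face) of 62, 80, 98, 116 mm; beyond lies one long parking notch (134 to 170 mm) where the stop starts and slides freely.
- stop (a joint): Travel of the sliding stop along the rail's +y, toward the fence, m: opening = 0.170 - value. 0 = fully open, end of travel 0.115. Single notches at 0.054, 0.072, 0.090, 0.108, each with about 2 mm of play either way. Starts between 0 and 0.03, in the parking notch. Friction about 1.5 N. It passes from notch to notch only with the lever squeezed.
- lever (a joint): Release lever of the sliding stop, rad: 0 = at rest, dog fully down in a notch; about 0.15 = dog just out of the notch, or resting on top of the rack between two notches; 0.28 = squeezed to its end stop. A spring pushes it back; squeezing takes 7 to 10 N at the paddle.
- grip (a point): Point of the sliding stop midway between the outer faces of grip post (on the +y side) and fully squeezed lever (-y side), 85 mm above the bench; axes as the rail's. Outer faces lie 18 mm either way in y when squeezed; at rest the lever's is 32 mm away (pair 50 mm wide at rest, 36 squeezed). To be pinched along y, from above.
- paddle (a point): Middle of the dark lever paddle (24 mm wide in the rail's x, 9 mm thick, leaning back 8 degrees at rest), 84 mm above the bench. It and the dark grip post (24 mm wide, 10 mm thick, fixed on the stop) are upright and end about 108 mm above the bench; the stop's deck beneath them is 41 to 55 mm above the bench.
- face (a point): Middle of the face of the sliding stop's plate that looks toward the fence, 15 mm above the bench; axes as the rail's. The plate is 10 mm thick, 32 mm high and sticks out in front of the rail to x=-50 mm.
- sanding_block: Loose cork block in emery paper, 58 x 95 x 26 mm, 40 to 100 g, lying flat on the bench in front of the open space, turned up to 0.4 rad from the rail. Origin at the centre of its underside, x along the 58 mm side, y along the 95 mm side. Its 95 mm length goes along the rail; the 98 mm opening is the one that traps it.
- tape_roll: Bystander: roll of masking tape lying flat, 108 mm across, 36 mm high; origin at the centre of its underside. Not to be moved.
- hammer: Bystander: cobbler's hammer lying flat, 213 mm long, 33 mm high. Not to be moved.
- tack_tin: Bystander: round open tin of tacks on the left of the rail, 68 mm across, 24 mm high. Not to be moved.
- wax_block: Bystander: block of thread wax, 34 x 52 x 20 mm. Not to be moved.

How it is judged (in metres and radians):
On the way, in this order (a step that is already met when the one before it is completed fails the run):
1. the block lies flat in the open space, long side against the rail (within 11 mm), while the stop is still in its parking notch (x of sanding_block in the frame of stop_rail above -0.04 m and y of sanding_block in the frame of stop_rail between -0.13 and -0.044 m and angle between the y axis of sanding_block and the y axis of stop_rail, either way round below 0.15 rad and z of sanding_block in the frame of stop_rail below 0.005 m and value of joint stop below 0.042 m), for 0.2 s.
2. the stop is carried past the 116 mm notch with the lever squeezed (value of joint lever above 0.17 rad and value of joint stop between 0.048 and 0.064 m), for 0.05 s.
At the end, for the whole second after the job is handed in: The stop rests in the notch of the 98 mm opening (joint value 0.072, within 3.5 mm), the lever is back (under 0.05 rad) with its dog in the notch, and the block lies flat and still between fence and stop, its length along the rail (within 0.1 rad) and its long side within about 13 mm of the rail (value of joint stop between 0.0685 and 0.0755 m and velocity of joint stop between -0.005 and 0.005 m/s and value of joint lever below 0.05 rad and x of sanding_block in the frame of stop_rail between -0.042 and -0.025 m and y of sanding_block in the frame of stop_rail between -0.056 and -0.043 m and z of sanding_block in the frame of stop_rail between -0.004 and 0.004 m and angle between the y axis of sanding_block and the y axis of stop_rail, either way round below 0.1 rad and angle between sanding_block's own z axis and vertical below 0.06 rad and linear speed of sanding_block below 0.01 m/s); the robot touches nothing.
It fails at once if the tape roll is pushed more than 30 mm (distance of tape_roll from where it was at the start of the episode above 0.03 m).
It fails at once if the hammer is pushed more than 30 mm (distance of hammer from where it was at the start of the episode above 0.03 m).
It fails at once if the tack tin is pushed more than 30 mm (distance of tack_tin from where it was at the start of the episode above 0.03 m).
It fails at once if the wax block is pushed more than 30 mm (distance of wax_block from where it was at the start of the episode above 0.03 m).
It also fails if it takes over 50 s, if anything falls off the work surface, if the arm or the gripper's body presses on something with over 40 N, if the wrist force passes 120 N, or if a joint passes its speed limit or range.

### The arm

A 6-joint arm with a two-finger parallel gripper is mounted at the origin on a cart in front of the work surface, level with it; the furniture and walls round the work are solid. World frame = base frame: x ahead of the robot, y to its left, z up, the work surface at z = 0. Lengths are in m, angles in degrees, forces in N, time in s.
With the tool pointing down it reaches from about 0.3 to 0.75 m from the base axis. Payload 8.5 kg.
Tool frame: the origin (TCP) lies midway between the tips of the shut fingers; the grasp point (between the pads) lies 19 mm behind it (env.grip_depth is the distance from the TCP to the grasp point, in m); y points along the fingers, x is the direction in which the jaws open and shut, and the axes are right-handed (so a half turn about y gives the same grasp; the last joint's range is limited). The gripper opens to 85 mm and grips with 20 to 120 N. Pads are 22 mm wide; open, the fingers measure 114 mm over their backs; the gripper's body (76 mm by 85 mm) begins 54 mm behind the grasp point. The pads swing forward as they close: fully open they stand 13 mm farther back than shut.
Start: joints at [-80.804, 21.807, 74.336, -0, 83.858, -12.336], TCP at [0.202, -0.512, 0.231] pointing down, gripper open.
Joint ranges: [-178.18, 178.18], [-50.72, 133.34], [12.68, 142.11], [-81.47, 261.47], [9.98, 163.14], [-165.26, 165.26]. Speed limits (degrees/s): [136.94, 136.94, 180, 180, 180, 180].

### API

Orientations are given as a 3x3 rotation matrix whose columns are the frame's x, y, z axes.
In Python, from rig import env gives the robot as it stands.
- The arm moves only by the shell command python3 -m inch 'ROWS' [FORCE]. ROWS is JSON, a list that holds one entry, the list of rows, each a list of 7 numbers: the gripper command: -1 is shut, 1 is fully open, values between are in proportion, then the shift along the world's x, y, z in cm, then the turn, a rotation vector about the world's x, y, z in degrees. In form: [[[grip, dx, dy, dz, rx, ry, rz], ...]]. A call has 1 to 20 rows; each row is the pose to reach, as a shift and turn from the pose commanded when the call began; what a row does not reach only later rows make up. A row lasts 1/8 s, in which the tool goes at most 62.5 mm and 10.7 degrees, less where a joint would pass 70% of its speed; a pose out of reach is approached as far as the arm can. A call with a gripper value outside its range is refused whole. The fingers move at their own pace and stop on an object; FORCE is the grip in N (left out, the last holds). Time passes only in rows, so rows that repeat a pose let the fingers close. It gives the time, the measured TCP pose, the force and the opening at its end, in the units of the state.
- env.observe(): the state, without advancing time (a new reading comes with each control period).
- env.get_image(name): name is "scene" or "top" or "wrist"; returns a dict with "frame" (400x640x3 uint8, red, green, blue), "mtx" (3x3 intrinsics, pixels), "distortion" ([k1, k2, p1, p2, k3] as OpenCV has them; the pictures are not rectified), "rvec" (rotation vector, rad) and "tvec" (3), from world to camera coordinates, as OpenCV has them. Camera axes: x right, y down, z forward; pixel columns grow to the right and rows downward; lengths in m; the calibration is good to about 2 mm. A picture is of the moment at which its call begins. There is no depth.
- env.close_job(): hands the job in, once; it reports no verdict.
The state is a dict: "time_s": time; "q": joint angles; "qvel": joint speeds; "joint_efforts": joint torques, N m; "position": TCP position; "tool_rot": TCP orientation; "ft_force": force on the tool from outside, world axes, zero at the start; "wrist_torque": the same for the moment, N m; "grip_width": finger opening in m.
Only numpy, scipy, OpenCV 4.12 (cv2) and the standard library are available. Lean on these libraries where they do the work, as an engineer would, in place of code of your own. Each camera call takes 0.05 s, during which the arm holds its last target.

## Working session

There is one attempt and no reset: what is moved stays moved. The work goes in short steps, Python scripts to look and compute and a shell command to move; the robot and the scene stay as the last step left them, time stands still between calls to the robot, and variables do not carry over. Pictures are saved under pics/ and viewed, and the job is handed in when it is done.

```bash
ls; mkdir -p pics
python3 - <<'E'
from rig import env
import cv2
for n in ["scene","top","wrist"]:
    im=env.get_image(n); cv2.imwrite(f"pics/{n}0.png",im["frame"][:,:,::-1])
    print(n,im["mtx"].tolist(),im["distortion"],im["rvec"],im["tvec"])
o=env.observe(); print(o)
E
```

```text
pics
scene [[404.28109871305475, 0.0, 315.867526424002], [0.0, 404.28109871305475, 199.65746078427787], [0.0, 0.0, 1.0]] [-0.03494609  0.          0.          0.          0.        ] [ 1.06483928 -2.30855271  1.09905575] [0.18503178 0.40538174 0.62332261]
top [[399.1660076227935, 0.0, 323.1161087175362], [0.0, 399.1660076227935, 205.21315414946716], [0.0, 0.0, 1.0]] [-0.05606898  0.          0.          0.          0.        ] [ 2.15213709 -2.19418692  0.07838012] [-0.19625366  0.50854371  1.12865318]
wrist [[296.5745722467988, 0.0, 318.60773928475334], [0.0, 296.5745722467988, 199.6896543570072], [0.0, 0.0, 1.0]] [0.01321354 0.         0.         0.         0.        ] [-2.36325539  1.60707712  0.2696161 ] [-0.54932609 -0.04284085  0.38193031]
{'time_s': 0.15, 'q': array([-8.08033212e+01,  2.18326895e+01,  7.43698847e+01, -7.85667636e-05,
        8.38589721e+01, -1.23361519e+01]), 'qvel': array([ 0.07086114, -0.11993993, -0.17203754,  0.04759698,  0.0013675 ,
       -0.08360588]), 'joint_efforts': array([ 2.74308826e-03, -4.48626745e+01, -2.31346089e+01, -2.00860113e-04,
        3.76102413e-03,  5.75038726e-06]), 'position': array([ 0.2018287 , -0.51140424,  0.23087711]), 'tool_rot': array([[ 3.67034345e-01, -1.73026650e-04,  9.30207374e-01],
       [-9.30206798e-01,  1.06016080e-03,  3.67034315e-01],
       [-1.04967611e-03, -9.99999423e-01,  2.28164860e-04]]), 'ft_force': array([-0.2471838 ,  0.53784291,  0.44238102]), 'wrist_torque': array([-0.0522185 , -0.00643066,  0.0431825 ]), 'grip_width': 0.08563349476339333}
```

View pics/scene0.png

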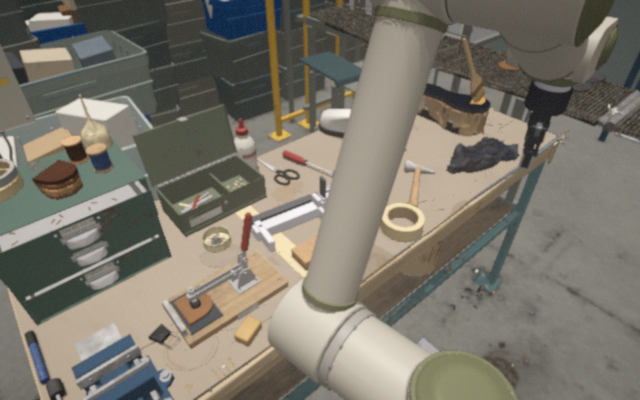

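View pics/top0.png

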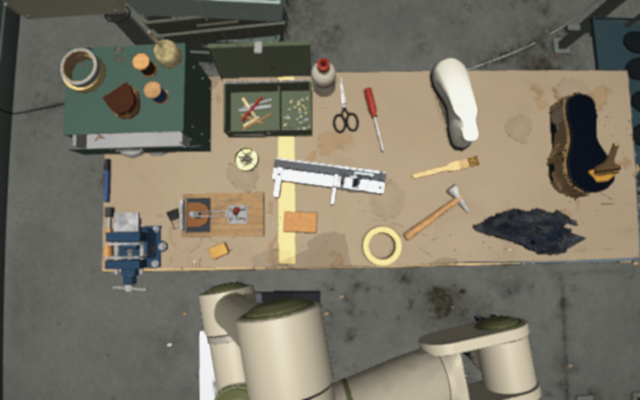

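View pics/wrist0.png

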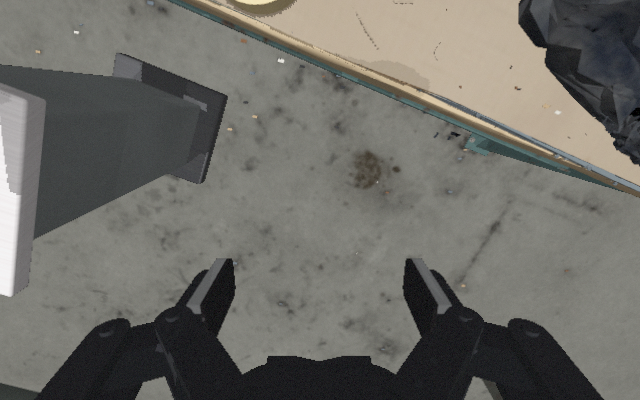

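```bash
cat > h.py <<'E'
from rig import env
import cv2, numpy as np
def cam(n):
    im=env.get_image(n); return im
def ray(im,uv,z):
    uv=np.array(uv,float).reshape(-1,1,2)
    p=cv2.undistortPoints(uv,im["mtx"],im["distortion"]).reshape(-1,2)
    R=cv2.Rodrigues(im["rvec"])[0]; t=np.array(im["tvec"]).reshape(3)
    c=-R.T@t; d=np.c_[p,np.ones(len(p))]@R
    z=np.broadcast_to(z,(len(p),))
    return c+d*((z-c[2])/d[:,2])[:,None]
def proj(im,P):
    return cv2.projectPoints(np.array(P,float).reshape(-1,1,3),im["rvec"],im["tvec"],im["mtx"],im["distortion"])[0].reshape(-1,2)
E
python3 - <<'E'
from h import *
im=cam("top")
c=im["frame"][140:260,230:410,::-1]
cv2.imwrite("pics/topz.png",cv2.resize(c,None,fx=4.4,fy=4.4,interpolation=cv2.INTER_CUBIC))
# block corners, rough
print(ray(im,[[284,211],[317,212],[316,233],[284,232]],0.026).round(4))
print(ray(im,[[277,190],[385,190]],0.03).round(4))
print(ray(im,[[381,245],[219,250],[246,159]],0.03).round(4))
E
```

```text
[[ 0.4897 -0.0938  0.026 ]
 [ 0.485  -0.1883  0.026 ]
 [ 0.4252 -0.1844  0.026 ]
 [ 0.4297 -0.0931  0.026 ]]
[[ 0.5502 -0.0747  0.03  ]
 [ 0.544  -0.384   0.03  ]]
[[ 0.3876 -0.3678  0.03  ]
 [ 0.3817  0.0927  0.03  ]
 [ 0.6425  0.0146  0.03  ]]
```

View pics/topz.png

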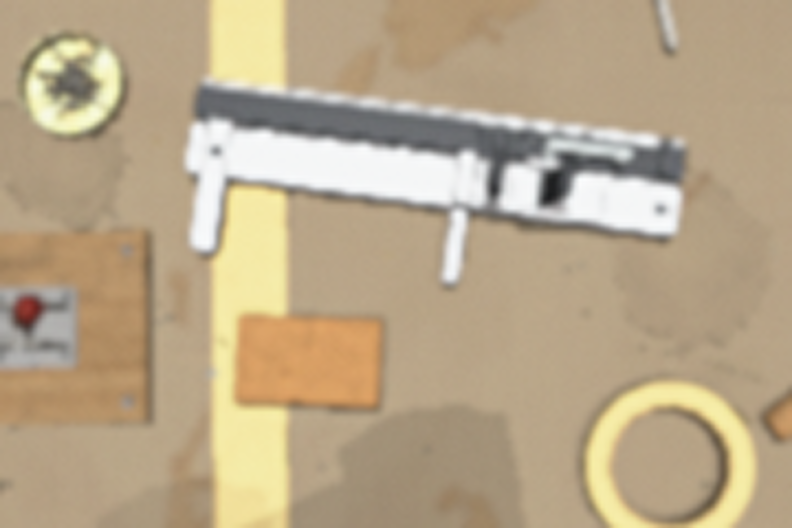

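```bash
python3 - <<'E'
from h import *
im=cam("wrist");R=cv2.Rodrigues(im["rvec"])[0];c=-R.T@np.array(im["tvec"]).reshape(3)
o=env.observe();T=o["tool_rot"]
print(c,"tool:",T.T@(c-o["position"]),"axis tool",T.T@R.T)
E
python3 -m inch '[[[1,18,34,12,0,0,-27],[1,18,34,12,0,0,-27],[1,18,34,12,0,0,-27],[1,18,34,12,0,0,-27],[1,18,34,12,0,0,-27],[1,18,34,12,0,0,-27],[1,18,34,12,0,0,-27],[1,18,34,12,0,0,-27],[1,18,34,12,0,0,-27]]]'
python3 - <<'E'
from h import *
im=cam("wrist");cv2.imwrite("pics/w1.png",im["frame"][:,:,::-1])
E
```

```text
[ 0.27928907 -0.48113908  0.37433445] tool: [ 8.91235343e-05 -1.43276207e-01  8.32112320e-02] axis tool [[ 9.99999522e-01  5.64238368e-04 -7.98187492e-04]
 [ 9.37891005e-04 -3.23817053e-01  9.46119251e-01]
 [ 2.75370061e-04 -9.46119547e-01 -3.23817427e-01]]
time_s: 1.38
position: [0.3816, -0.1721, 0.3509]
tool_rot: [[-0.096, -0.001, 0.995], [-0.995, 0.0, -0.096], [-0.0, -1.0, -0.001]]
ft_force: [0.1, -0.2, -0.7]
grip_width: 0.0852
```

View pics/w1.png

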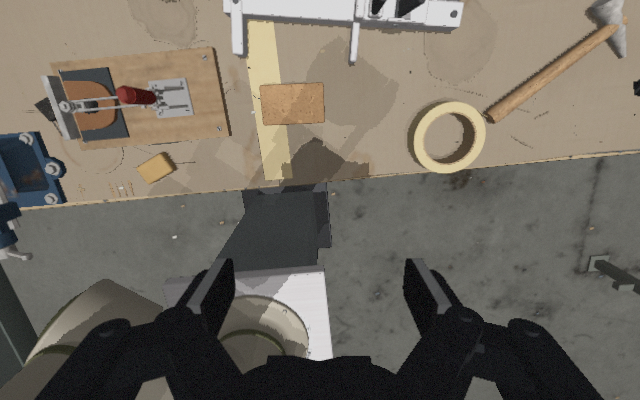

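```bash
python3 -m inch '[[[-1,17,-3,-9,0,0,0],[-1,17,-3,-9,0,0,0],[-1,17,-3,-9,0,0,0],[-1,17,-3,-9,0,0,0],[-1,17,-3,-9,0,0,0]]]' 60
python3 - <<'E'
from h import *
im=cam("wrist");cv2.imwrite("pics/w2.png",im["frame"][:,:,::-1])
import pickle;pickle.dump(im,open("w2.pkl","wb"))
E
```

```text
time_s: 2.05
position: [0.5513, -0.2024, 0.2609]
tool_rot: [[-0.096, -0.001, 0.995], [-0.995, 0.001, -0.096], [-0.0, -1.0, -0.001]]
ft_force: [-0.6, 0.2, 0.1]
grip_width: 0.0002
```

View pics/w2.png

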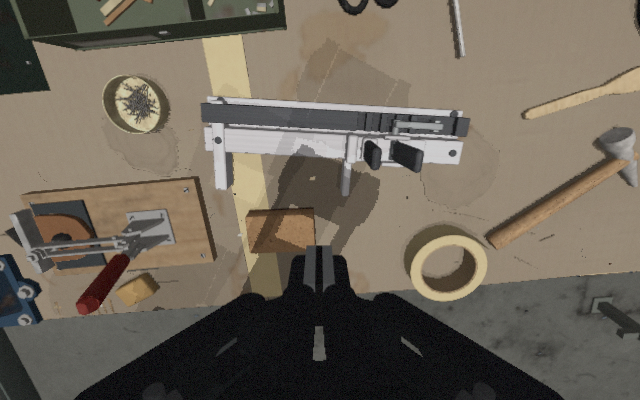

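Run:
```python
from h import *
import pickle;im=pickle.load(open("w2.pkl","rb"))
f=im["frame"][:,:,::-1]
cv2.imwrite("pics/z1.png",cv2.resize(f[85:205,190:350],None,fx=5,fy=5,interpolation=cv2.INTER_CUBIC))
cv2.imwrite("pics/z2.png",cv2.resize(f[85:205,330:490],None,fx=5,fy=5,interpolation=cv2.INTER_CUBIC))
cv2.imwrite("pics/z3.png",cv2.resize(f[180:290,220:380],None,fx=5,fy=5,interpolation=cv2.INTER_CUBIC))
```

```text
(no output)
```

View pics/z1.png

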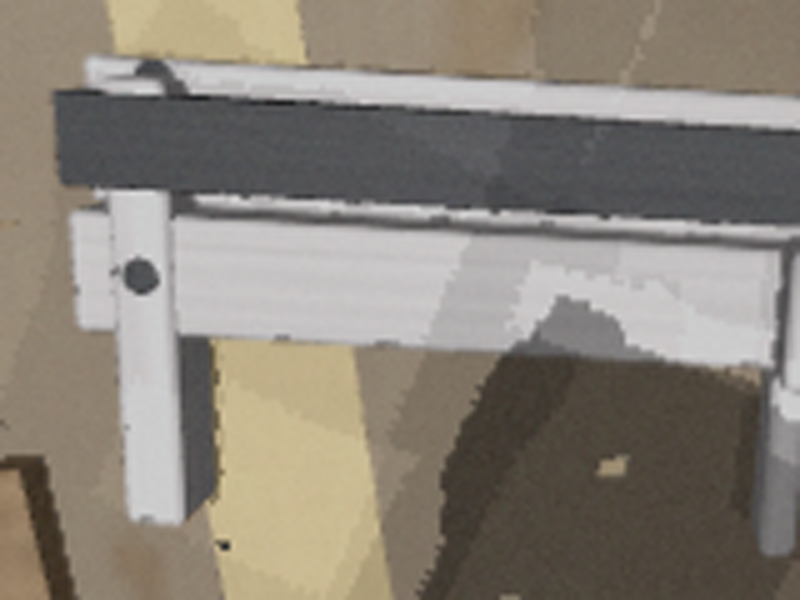

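View pics/z2.png

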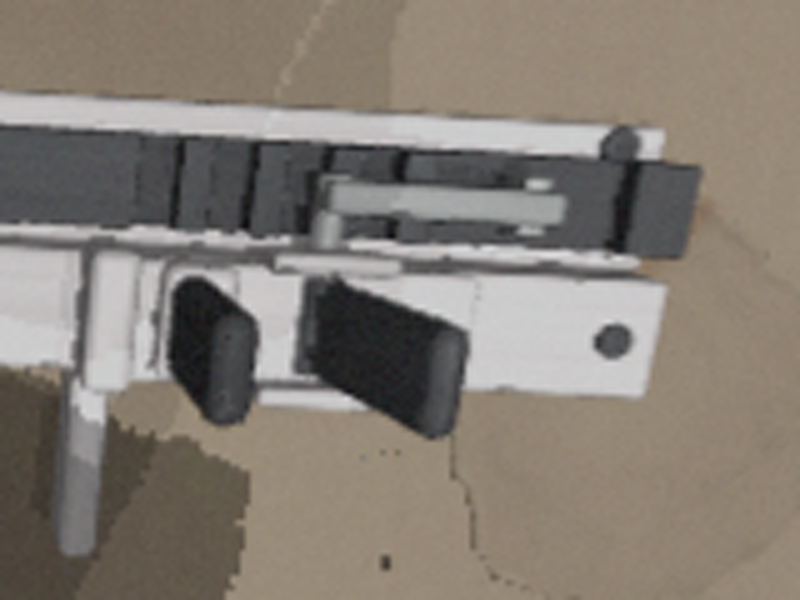

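View pics/z3.png

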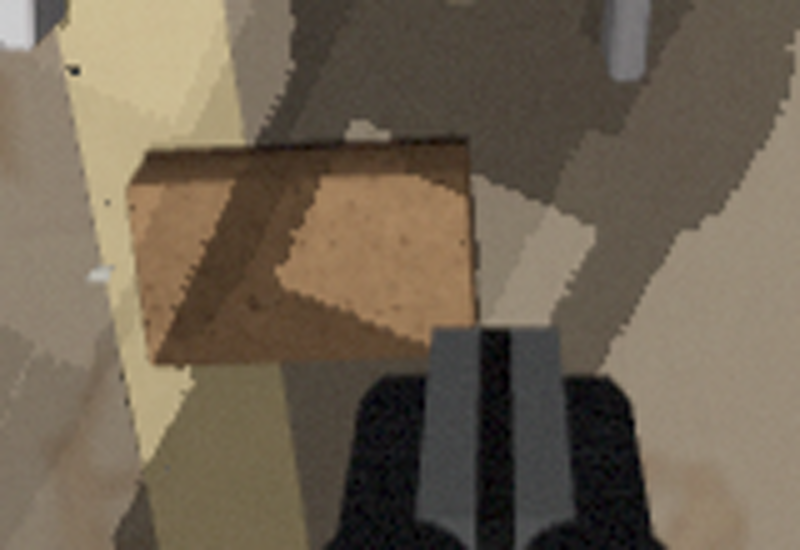

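```bash
cat > fit.py <<'E'
from h import *
from scipy.optimize import least_squares
def T(p,P):
    c,s=np.cos(p[2]),np.sin(p[2]); P=np.array(P,float)/1000
    return np.c_[p[0]+c*P[:,0]-s*P[:,1],p[1]+s*P[:,0]+c*P[:,1],P[:,2]]
def fit(im,px,P,p0):
    f=lambda p:(proj(im,T(p,P))-px).ravel()
    r=least_squares(f,p0,loss="soft_l1"); return r.x,r.fun.reshape(-1,2)
E
python3 - <<'E'
from fit import *
import pickle;im=pickle.load(open("w2.pkl","rb"))
px=np.array([[205.6,150.6],[458.6,164.2],[216,189],[227,189.4],[225.6,152]])
P=[[0,26,30],[0,-297,30],[-50,16,32],[-50,0,32],[0,0,32]]
r,e=fit(im,px,P,[0.55,-.1,-.09]);print("rail",r,np.degrees(r[2]));print(e.round(1))
q=np.array([[342.4,195.6],[349,195.6]])
w=ray(im,q,.032)
c,s=np.cos(r[2]),np.sin(r[2]);loc=lambda w:(w[:,:2]-r[:2])@np.array([[c,-s],[s,c]])
print("stop tip local",loc(w))
print("post/paddle tops",loc(ray(im,[[330+215/5,85+420/5],[330+250/5,85+415/5],[330+225/5,85+320/5],[330+430/5,85+435/5],[330+460/5,85+330/5]],.108)))
pb=np.array([[148,152],[468,138],[130,187],[155,363]])/5+[220,180]
Pb=[[29,47.5,0],[29,-47.5,0],[29,47.5,26],[-29,47.5,26]]
b,e=fit(im,pb,Pb,[.45,-.14,0]);print("block",b,np.degrees(b[2]),loc(b[None]));print(e.round(1))
np.save("rail.npy",r)
E
```

```text
rail [ 0.58148002 -0.0879182  -0.15122316] -8.664448731930245
[[-0.3 -0.2]
 [ 0.8  0.1]
 [-0.9  0.2]
 [ 0.4  0.4]
 [-0.  -0.2]]
stop tip local [[-0.04958563 -0.15119849]
 [-0.04910351 -0.15989807]]
post/paddle tops [[ 0.00517419 -0.17232285]
 [ 0.00659747 -0.17930881]
 [ 0.02552858 -0.17196846]
 [ 0.00445294 -0.2164726 ]
 [ 0.026073   -0.21894257]]
block [ 0.45822112 -0.14141392 -0.04751884] -2.722628984308571 [[-0.11379322 -0.07145384]]
[[ 0.1 -0.1]
 [ 1.1 -0.3]
 [-0.5 -0.4]
 [-0.3  1.8]]
```

```bash
cat >> fit.py <<'E'
r=np.load("rail.npy")
def tow(x,y): 
    return T(r,[[x*1000,y*1000,0]])[0,:2]
def tol(w):
    c,s=np.cos(r[2]),np.sin(r[2]); return (np.array(w)[...,:2]-r[:2])@np.array([[c,-s],[s,c]])
def delta(x,y,z):
    o=env.observe(); p=o["position"]; t=np.r_[tow(x,y),z]
    X=o["tool_rot"][:,0]; a=np.degrees(np.arctan2(-X[0],X[1]))  # 
    yaw=np.degrees(np.arctan2(X[1],X[0])); want=np.degrees(r[2])-90
    print("delta cm",((t-p)*100).round(2),"rz",round(want-yaw,2),"now local",tol(p).round(4),p[2].round(4))
E
python3 - <<'E'
from fit import *
delta(-.175,-.072,.15);delta(-.175,-.072,.006); delta(-.075,-.057,.006)
E
```

```text
delta cm [-15.35   6.96 -11.2 ] rz -3.13 now local [-0.0128 -0.1176] 0.262
delta cm [-15.35   6.96 -25.6 ] rz -3.13 now local [-0.0128 -0.1176] 0.262
delta cm [ -5.24   6.93 -25.6 ] rz -3.13 now local [-0.0128 -0.1176] 0.262
```

```bash
python3 -m inch '[[[0.2,-15.3,7,-8,0,0,-3.1],[0.2,-15.3,7,-8,0,0,-3.1],[0.2,-15.3,7,-8,0,0,-3.1],[0.2,-15.3,7,-15,0,0,-3.1],[0.2,-15.3,7,-20,0,0,-3.1],[0.2,-15.3,7,-23,0,0,-3.1],[0.2,-15.3,7,-25,0,0,-3.1],[0.2,-15.3,7,-25,0,0,-3.1]]]' 60
python3 - <<'E'
from fit import *
im=cam("wrist");cv2.imwrite("pics/w3.png",im["frame"][:,:,::-1])
delta(-.175,-.072,.006); delta(-.08,-.057,.006)
E
```

```text
time_s: 3.1
position: [0.3983, -0.1318, 0.0118]
tool_rot: [[-0.15, -0.0, 0.989], [-0.989, -0.0, -0.15], [0.0, -1.0, -0.0]]
ft_force: [0.6, 0.5, 0.7]
grip_width: 0.051
delta cm [-0.11 -0.07 -0.64] rz -0.05 now local [-0.174  -0.0712] 0.0124
delta cm [ 9.5  -0.02 -0.64] rz -0.05 now local [-0.174  -0.0712] 0.0124
```

View pics/w3.png

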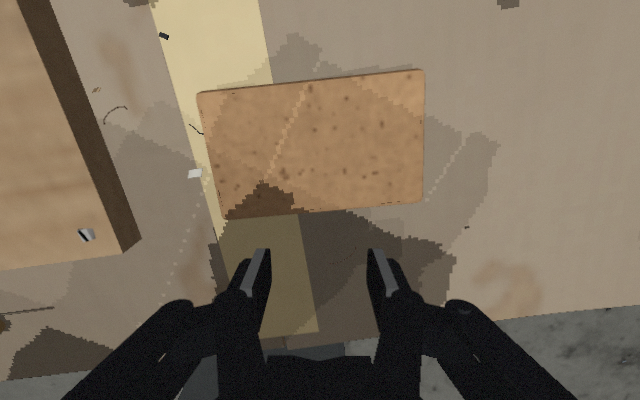

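```bash
python3 -m inch '[[[0.2,0,0,-0.5,0,0,0],[0.2,1,0,-0.5,0,0,0],[0.2,2,0,-0.5,0,0,0],[0.2,3,0,-0.5,0,0,0],[0.2,4,0,-0.5,0,0,0],[0.2,5,0,-0.5,0,0,0],[0.2,6,0,-0.5,0,0,0],[0.2,7,0,-0.5,0,0,0],[0.2,8,0,-0.5,0,0,0],[0.2,8.7,0,-0.5,0,0,0],[0.2,8.7,0,-0.5,0,0,0]]]' 60
python3 - <<'E'
from fit import *
im=cam("wrist");cv2.imwrite("pics/w4.png",im["frame"][:,:,::-1])
delta(-.072,-.057,.006)
E
```

```text
time_s: 4.53
position: [0.4863, -0.1316, 0.0063]
tool_rot: [[-0.149, 0.0, 0.989], [-0.989, -0.0, -0.149], [0.0, -1.0, 0.0]]
ft_force: [-0.1, -0.3, 1.2]
grip_width: 0.051
delta cm [ 1.58 -0.19 -0.02] rz -0.1 now local [-0.0879 -0.0575] 0.0062
```

View pics/w4.png

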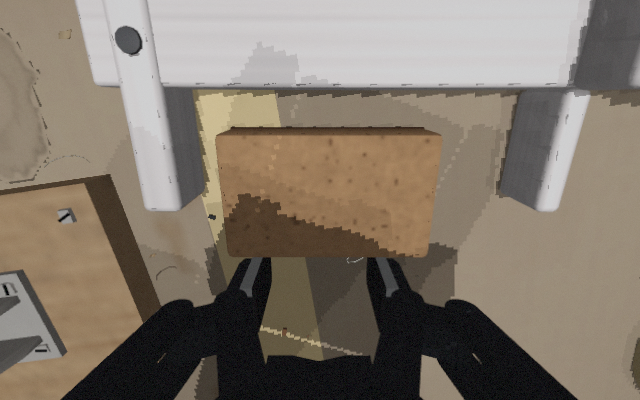

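Run:
```python
from fit import *
im=cam("wrist")
print(tol(ray(im,[[216,135],[441,135],[228,257],[428,257]],.026)).round(4), tol(ray(im,[[100,87],[330,86],[583,85]],.03)).round(4), tol(ray(im,[[178,209],[548,209]],.032)).round(4))
```

```text
[[-0.0191 -0.0156]
 [-0.0189 -0.1077]
 [-0.0756 -0.0151]
 [-0.0753 -0.1092]] [[-0.0012  0.0243]
 [-0.0004 -0.0619]
 [-0.0002 -0.156 ]] [[-0.0492  0.0017]
 [-0.0488 -0.1541]]
```

```bash
python3 -m inch '[[[0.2,0.6,0.1,0,0,0,0],[0.2,1.2,0.2,0,0,0,0],[0.2,1.7,0.3,0,0,0,0],[0.2,1.8,0.3,0,0,0,0],[0.2,1.9,0.3,0,0,0,0],[0.2,1.9,0.3,0,0,0,0]]]' 60
python3 - <<'E'
from fit import *
im=cam("wrist");cv2.imwrite("pics/w5.png",im["frame"][:,:,::-1])
delta(-.072,-.057,.006)
E
```

```text
time_s: 5.38
position: [0.5047, -0.1285, 0.0063]
tool_rot: [[-0.149, -0.0, 0.989], [-0.989, 0.0, -0.149], [-0.0, -1.0, -0.0]]
ft_force: [-0.9, 0.4, 0.2]
grip_width: 0.0512
delta cm [-0.3  -0.49 -0.03] rz -0.09 now local [-0.0698 -0.0517] 0.0063
```

View pics/w5.png

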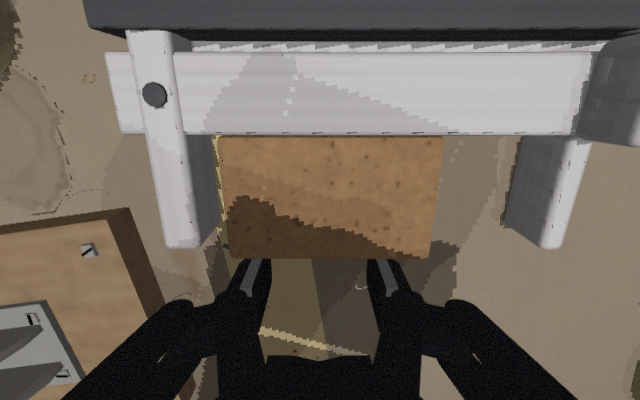

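```bash
python3 -m inch '[[[0.2,0.1,0,0,0,0,0],[0.2,0.1,0,0,0,0,0],[0.2,0.1,0,0,0,0,0]]]' 60
python3 -m inch '[[[0.2,0.1,0,0,0,0,0],[0.2,0.1,0,0,0,0,0],[0.2,0.1,0,0,0,0,0]]]' 60
python3 - <<'E'
from fit import *
im=cam("wrist");print(tol(ray(im,[[220,138],[442,138],[229,258],[430,258]],.026)).round(4), tol(ray(im,[[300,135],[330,135]],.03)).round(4), tol(ray(im,[[200,246],[548,247]],.032)).round(4))
E
```

```text
time_s: 5.8
position: [0.5048, -0.1284, 0.0062]
tool_rot: [[-0.149, -0.002, 0.989], [-0.989, 0.001, -0.149], [-0.0, -1.0, -0.003]]
ft_force: [-6.3, 0.1, 4.5]
grip_width: 0.0513
time_s: 6.18
position: [0.5048, -0.1283, 0.0062]
tool_rot: [[-0.149, -0.005, 0.989], [-0.989, 0.001, -0.149], [-0.0, -1.0, -0.005]]
ft_force: [-11.0, -1.1, 5.9]
grip_width: 0.0513
[[-0.0019 -0.0113]
 [-0.0018 -0.1021]
 [-0.0578 -0.0095]
 [-0.0575 -0.1042]] [[-0.0001 -0.0443]
 [-0.0001 -0.0562]] [[-0.0483  0.0006]
 [-0.0483 -0.1524]]
```

```bash
python3 -m inch '[[[0.2,-2,0.3,0,0,0,0],[0.2,-3,0.4,3,0,0,0],[0.2,-3,0.4,9,0,0,0],[0.2,-3,0.4,15,0,0,0],[0.2,-2,-5,20,0,0,0],[0.2,0,-11,20,0,0,0],[1,0,-14,20,0,0,0],[1,0,-14,20,0,0,0]]]' 60
python3 - <<'E'
from fit import *
im=cam("wrist");cv2.imwrite("pics/w6.png",im["frame"][:,:,::-1])
import pickle;pickle.dump(im,open("w6.pkl","wb"))
f=im["frame"][:,:,::-1]
delta(.015,-.2,.2)
print(proj(im,np.r_[tow(.015,-.19),.1]))
E
```

```text
time_s: 7.22
position: [0.5068, -0.2711, 0.2059]
tool_rot: [[-0.152, 0.0, 0.988], [-0.988, -0.0, -0.152], [0.0, -1.0, 0.0]]
ft_force: [-0.7, 0.7, -0.1]
grip_width: 0.0844
delta cm [ 5.95 -1.85 -0.59] rz 0.0 now local [-0.0466 -0.1906] 0.2059
[[315.48055074 126.51735147]]
```

View pics/w6.png

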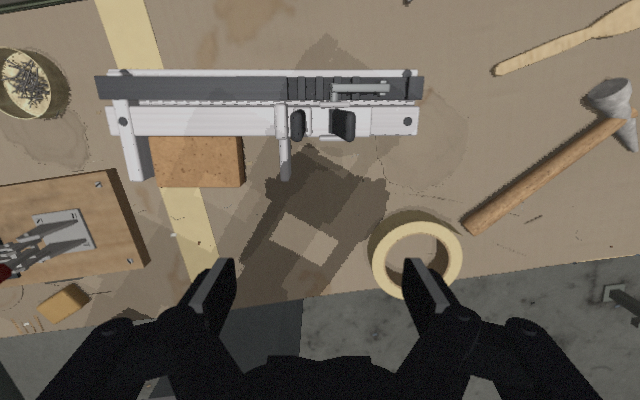

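Run:
```python
import pickle,cv2;im=pickle.load(open("w6.pkl","rb"))
f=im["frame"][:,:,::-1]
cv2.imwrite("pics/z6.png",cv2.resize(f[60:195,255:430],None,fx=4.5,fy=4.5,interpolation=cv2.INTER_CUBIC))
cv2.imwrite("pics/z6b.png",cv2.resize(f[60:195,90:265],None,fx=4.5,fy=4.5,interpolation=cv2.INTER_CUBIC))
```

```text
(no output)
```

View pics/z6.png

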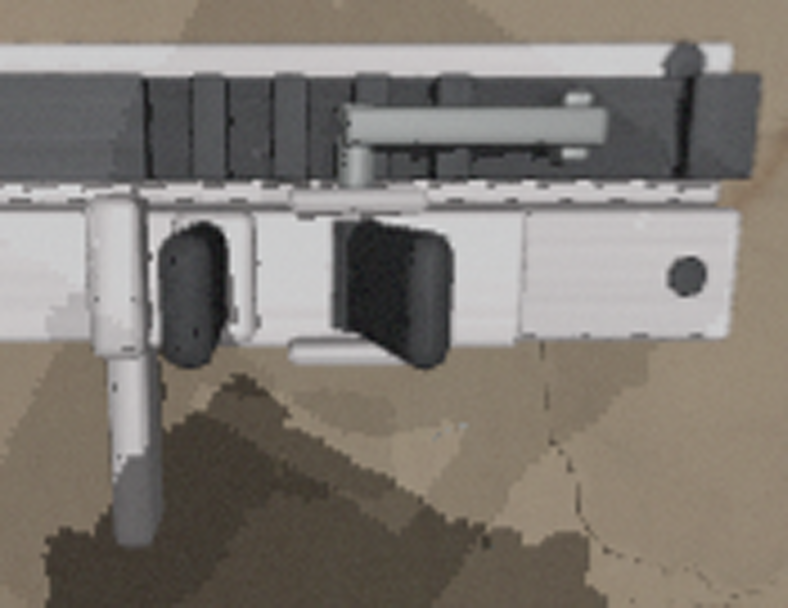

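View pics/z6b.png

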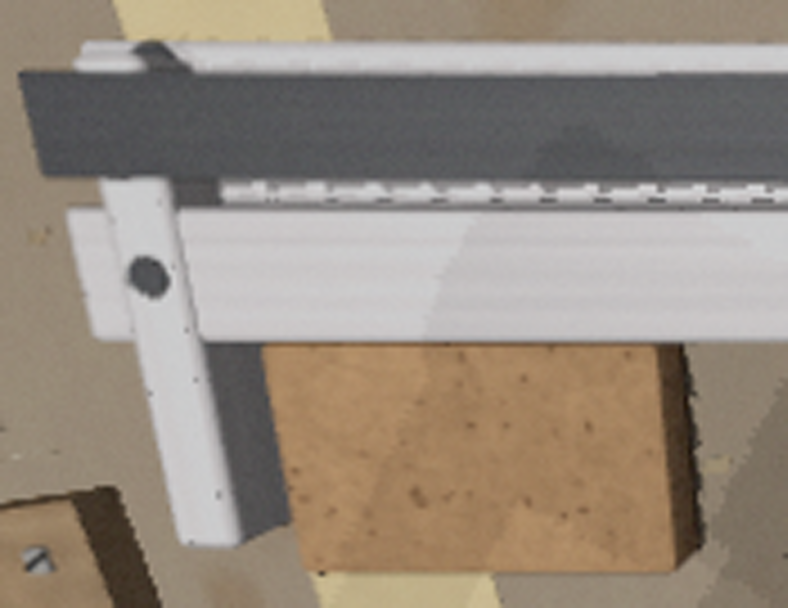

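Run:
```python
from fit import *
import pickle;im=pickle.load(open("w6.pkl","rb"))
A=lambda l:np.array(l,float)/4.5+[255,60]
B=lambda l:np.array(l,float)/4.5+[90,60]
px=np.r_[B([[100,340],[180,545],[241,545],[204,340]]),A([[730,337]])]
P=[[0,26,30],[-50,16,32],[-50,0,32],[0,0,32],[0,-297,30]]
r2,e=fit(im,px,P,r);print(r,r2);print(e.round(1))
import fit as F
for rr in (r,r2):
    F.r=rr
    print("face",tol(ray(im,A([[112,545],[157,545]]),.032)).round(4).tolist())
    print("post out L, far,near",tol(ray(im,A([[160,300],[195,224],[190,367]]),.106)).round(4).tolist())
    print("paddle ",tol(ray(im,A([[452,300],[430,232],[428,367]]),.106)).round(4).tolist())
    print("block",tol(ray(im,B([[264,345],[303,572],[675,572],[657,345]]),.026)).round(4).tolist())
```

```text
[ 0.58148002 -0.0879182  -0.15122316] [ 0.58120852 -0.08819801 -0.15084763]
[[-0.9 -0.5]
 [-0.2  0.4]
 [ 0.9  0.4]
 [-0.2 -0.2]
 [ 0.6  0.1]]
face [[-0.0498, -0.1496], [-0.0498, -0.1607]]
post out L, far,near [[0.0154, -0.1702], [0.0283, -0.1767], [0.0037, -0.1752]]
paddle  [[0.0154, -0.222], [0.0269, -0.2177], [0.0036, -0.2181]]
block [[-0.0022, -0.0108], [-0.0584, -0.0099], [-0.0585, -0.1032], [-0.0021, -0.1039]]
face [[-0.0497, -0.1493], [-0.0497, -0.1603]]
post out L, far,near [[0.0156, -0.1698], [0.0285, -0.1764], [0.0038, -0.1749]]
paddle  [[0.0155, -0.2217], [0.0271, -0.2174], [0.0038, -0.2178]]
block [[-0.002, -0.0105], [-0.0582, -0.0096], [-0.0583, -0.1029], [-0.0019, -0.1036]]
```

Run:
```python
from fit import *
delta(.0157,-.1895,.12);delta(.0157,-.1895,.063)
```

```text
delta cm [ 6.18 -0.83 -8.59] rz 0.0 now local [-0.0466 -0.1906] 0.2059
delta cm [  6.18  -0.83 -14.29] rz 0.0 now local [-0.0466 -0.1906] 0.2059
```

```bash
python3 -m inch '[[[1,6.2,-0.8,-3,0,0,0],[1,6.2,-0.8,-6,0,0,0],[1,6.2,-0.8,-6,0,0,0]]]' 40
python3 - <<'E'
from fit import *
im=cam("wrist");cv2.imwrite("pics/w7.png",im["frame"][:,:,::-1])
delta(.0157,-.1895,.063)
E
```

```text
time_s: 7.65
position: [0.5682, -0.2747, 0.144]
tool_rot: [[-0.147, -0.004, 0.989], [-0.989, 0.003, -0.147], [-0.003, -1.0, -0.005]]
ft_force: [0.9, 0.8, -0.1]
grip_width: 0.0853
delta cm [-0.01 -0.22 -8.32] rz -0.16 now local [ 0.0155 -0.1873] 0.1462
```

View pics/w7.png

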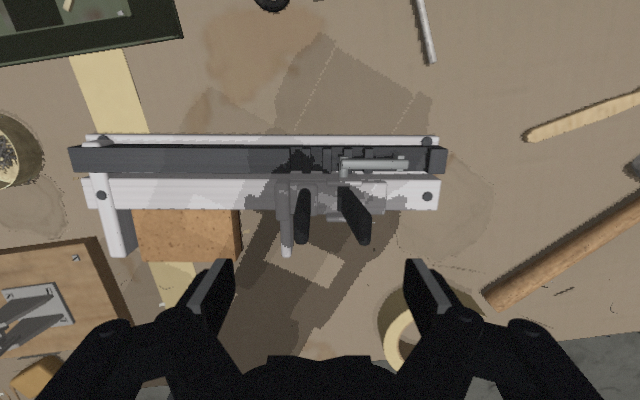

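```bash
python3 -m inch '[[[1,0,0,-3,0,0,0],[1,0,0,-6,0,0,0],[1,0,0,-8.2,0,0,0],[1,0,0,-8.2,0,0,0]]]' 40
python3 - <<'E'
from fit import *
im=cam("wrist");cv2.imwrite("pics/w8.png",im["frame"][:,:,::-1])
delta(.0157,-.1895,.063)
E
```

```text
time_s: 8.2
position: [0.5685, -0.2762, 0.0651]
tool_rot: [[-0.149, -0.0, 0.989], [-0.989, 0.0, -0.149], [-0.0, -1.0, -0.0]]
ft_force: [0.1, 0.9, 0.5]
grip_width: 0.0851
delta cm [-0.06 -0.09 -0.32] rz -0.1 now local [ 0.0162 -0.1885] 0.0662
```

View pics/w8.png

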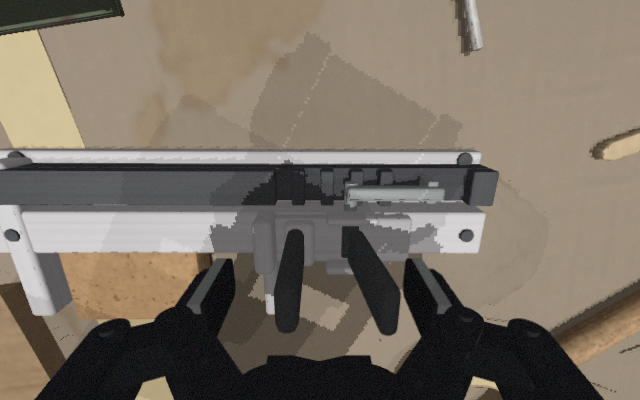

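```bash
python3 -m inch '[[[0.5,0,0,-0.2,0,0,0],[0.2,0,0,-0.2,0,0,0],[0,0,0,-0.2,0,0,0],[-0.2,0,0,-0.2,0,0,0],[-0.5,0,0,-0.2,0,0,0],[-1,0,0,-0.2,0,0,0],[-1,0,0,-0.2,0,0,0],[-1,0,0,-0.2,0,0,0]]]' 40
python3 - <<'E'
from fit import *
im=cam("wrist");cv2.imwrite("pics/w9.png",im["frame"][:,:,::-1])
delta(.0157,-.1895,.063);print(env.observe()["grip_width"])
E
```

```text
time_s: 9.25
position: [0.5694, -0.2773, 0.065]
tool_rot: [[-0.148, 0.002, 0.989], [-0.989, -0.003, -0.148], [0.003, -1.0, 0.003]]
ft_force: [-3.3, 1.1, 13.1]
grip_width: 0.0368
delta cm [-0.1  -0.03 -0.2 ] rz -0.13 now local [ 0.0166 -0.1891] 0.065
0.036717316729319785
```

View pics/w9.png

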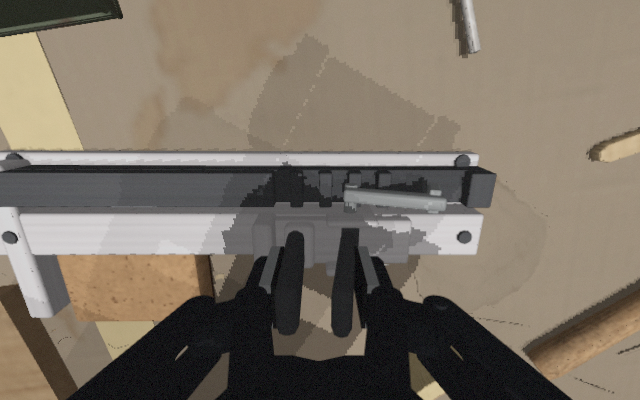

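```bash
python3 -m inch '[[[-1,0.08,0.5,0.15,0,0,0],[-1,0.15,1,0.15,0,0,0],[-1,0.23,1.5,0.15,0,0,0],[-1,0.3,2,0.15,0,0,0],[-1,0.38,2.5,0.15,0,0,0],[-1,0.45,3,0.15,0,0,0],[-1,0.52,3.5,0.15,0,0,0],[-1,0.6,3.95,0.15,0,0,0],[-1,0.6,3.95,0.15,0,0,0],[-1,0.6,3.95,0.15,0,0,0]]]' 40
python3 - <<'E'
from fit import *
im=cam("wrist");cv2.imwrite("pics/w10.png",im["frame"][:,:,::-1])
import pickle;pickle.dump(im,open("w10.pkl","wb"))
delta(.0157,-.1365,.063);print(env.observe()["grip_width"])
E
```

```text
time_s: 10.55
position: [0.5756, -0.2369, 0.065]
tool_rot: [[-0.148, 0.002, 0.989], [-0.989, -0.002, -0.148], [0.001, -1.0, 0.002]]
ft_force: [-0.3, 1.9, 8.0]
grip_width: 0.0364
delta cm [ 0.09  1.18 -0.2 ] rz -0.14 now local [ 0.0166 -0.1483] 0.065
0.036549137912584274
```

View pics/w10.png

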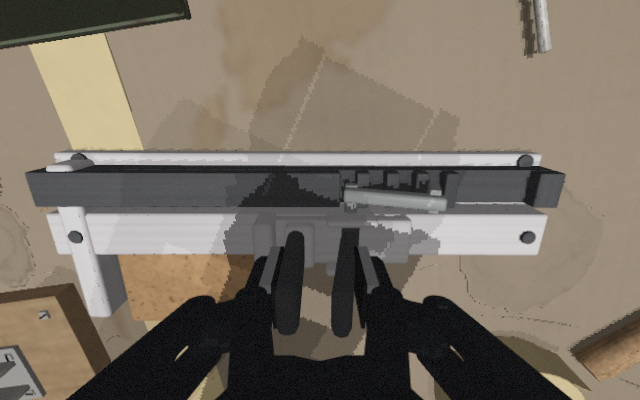

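Run:
```python
import pickle,cv2;im=pickle.load(open("w10.pkl","rb"))
f=im["frame"][:,:,::-1]
g=cv2.resize(f[145:265,230:410],None,fx=4.4,fy=4.4,interpolation=cv2.INTER_CUBIC)
cv2.imwrite("pics/z10.png",cv2.convertScaleAbs(g,alpha=1.8,beta=10))
from h import *
for n in ("scene","top"):
    m=cam(n);cv2.imwrite(f"pics/{n}1.png",cv2.resize(m["frame"][:,:,::-1][130:300,210:430],None,fx=3.5,fy=3.5,interpolation=cv2.INTER_CUBIC))
```

```text
(no output)
```

View pics/z10.png

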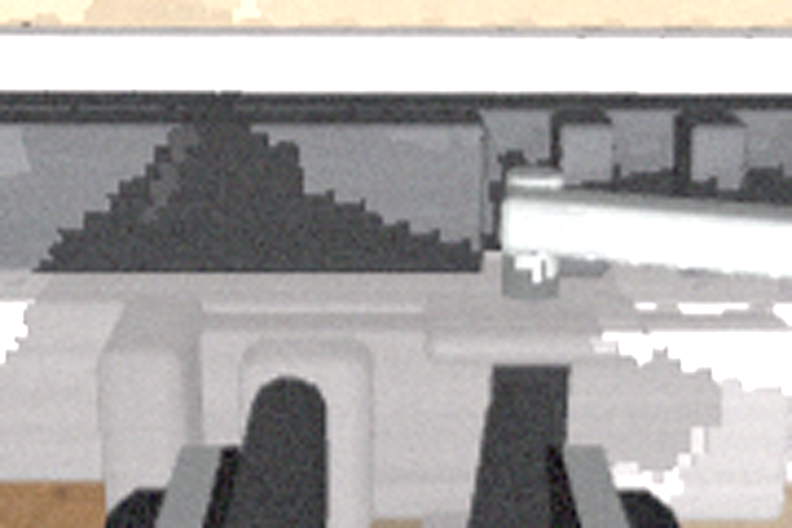

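View pics/scene1.png

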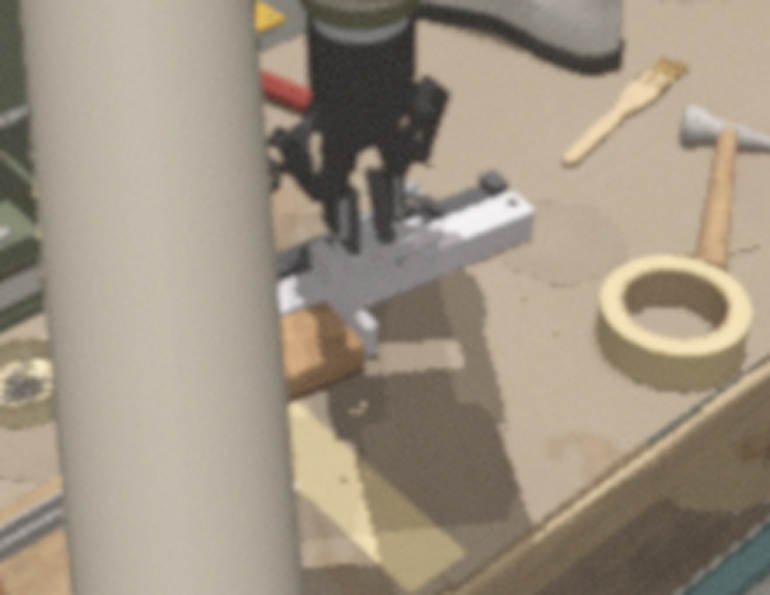

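View pics/top1.png

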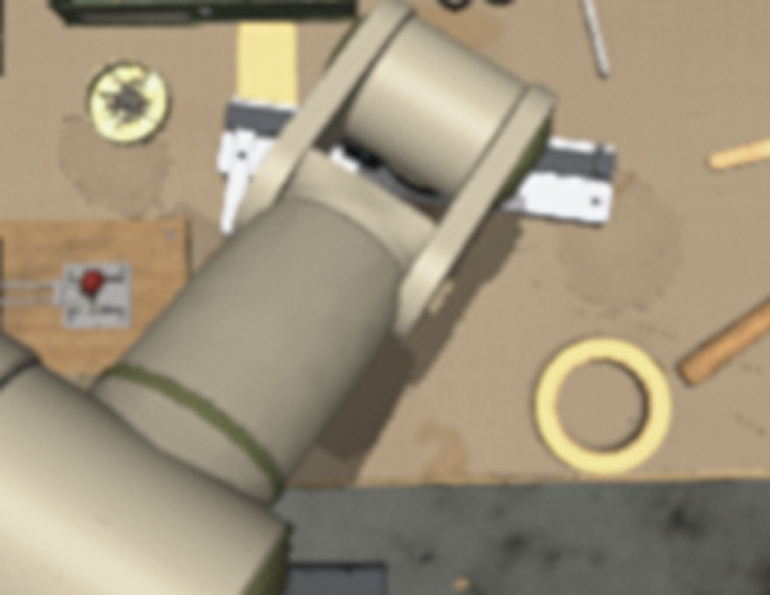

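Run:
```python
from fit import *
import pickle;im=pickle.load(open("w10.pkl","rb"));im6=pickle.load(open("w6.pkl","rb"))
A=lambda l:np.array(l,float)/4.4+[230,145]
print("notch1 L edge,ridge1 L,R, ridge2 L,R",tol(ray(im,A([[484,180],[558,150],[612,150],[690,160],[745,160]]),.034)).round(4).tolist())
A6=lambda l:np.array(l,float)/4.5+[255,60]
print("w6 notch1L, r1 L R, r2 L R, r3 L R, r4 LR",tol(ray(im6,A6([[145,120],[193,90],[225,90],[277,90],[308,90],[357,90],[388,85],[440,85],[471,85]]),.034)).round(4).tolist())
print("w6 bar L end,R end, knob",tol(ray(im6,A6([[347,125],[606,125],[578,95]]),.045)).round(4).tolist())
for z in(.04,.05): print("w10 bar", tol(ray(im,[[345,187],[446,200],[437,190]],z)).round(4).tolist())
g=cv2.resize(im["frame"][145:265,320:500,::-1],None,fx=4.4,fy=4.4,interpolation=cv2.INTER_CUBIC)
cv2.imwrite("pics/z10b.png",cv2.convertScaleAbs(g,alpha=1.8,beta=10))
```

```text
notch1 L edge,ridge1 L,R, ridge2 L,R [[0.0491, -0.1615], [0.0535, -0.1716], [0.0535, -0.179], [0.0521, -0.1899], [0.0521, -0.1975]]
w6 notch1L, r1 L R, r2 L R, r3 L R, r4 LR [[0.0476, -0.1614], [0.0538, -0.1722], [0.0538, -0.1792], [0.0537, -0.1905], [0.0537, -0.1973], [0.0537, -0.2081], [0.0547, -0.2148], [0.0547, -0.2262], [0.0547, -0.233]]
w6 bar L end,R end, knob [[0.0462, -0.2055], [0.0461, -0.2606], [0.052, -0.2543]]
w10 bar [[0.0502, -0.164], [0.0422, -0.2247], [0.0485, -0.2185]]
w10 bar [[0.0531, -0.1631], [0.0457, -0.2202], [0.0515, -0.2144]]
```

View pics/z10b.png

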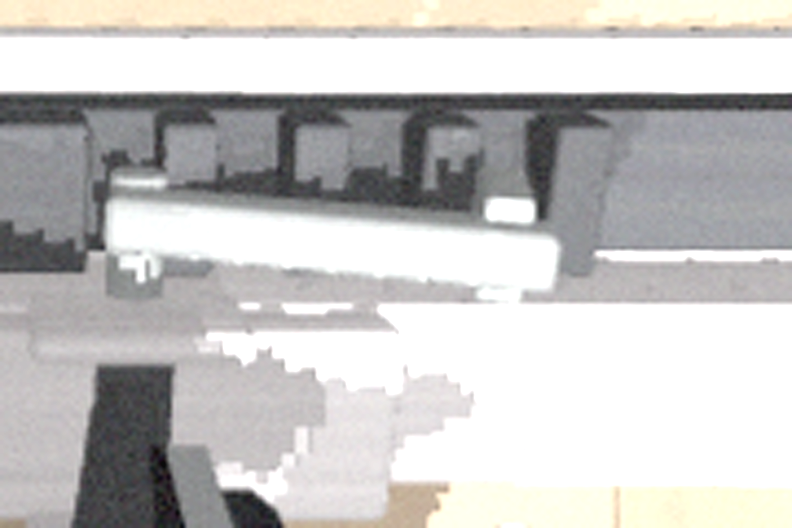

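```bash
python3 -m inch '[[[-1,0.05,0.4,0,0,0,0],[-1,0.11,0.75,0,0,0,0],[-1,0.17,1.12,0,0,0,0],[-1,0.17,1.12,0,0,0,0],[-1,0.17,1.12,0,0,0,0]]]' 40
python3 - <<'E'
from fit import *
im=cam("wrist");g=im["frame"][:,:,::-1];cv2.imwrite("pics/w11.png",g)
import pickle;pickle.dump(im,open("w11.pkl","wb"))
g=cv2.resize(g[145:265,320:500],None,fx=4.4,fy=4.4,interpolation=cv2.INTER_CUBIC)
cv2.imwrite("pics/z11.png",cv2.convertScaleAbs(g,alpha=1.8,beta=10))
delta(.0157,-.1365,.063);print(env.observe()["grip_width"])
E
```

```text
time_s: 11.32
position: [0.5772, -0.226, 0.065]
tool_rot: [[-0.148, 0.002, 0.989], [-0.989, -0.002, -0.148], [0.001, -1.0, 0.002]]
ft_force: [-0.3, 0.2, 7.9]
grip_width: 0.0366
delta cm [-0.08  0.07 -0.2 ] rz -0.13 now local [ 0.0166 -0.1371] 0.065
0.036815410676227796
```

View pics/w11.png

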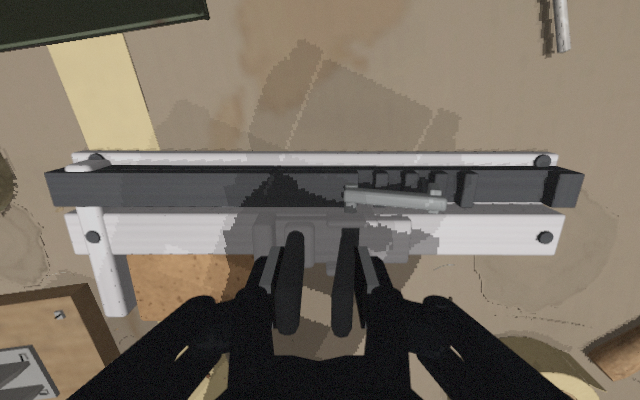

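View pics/z11.png

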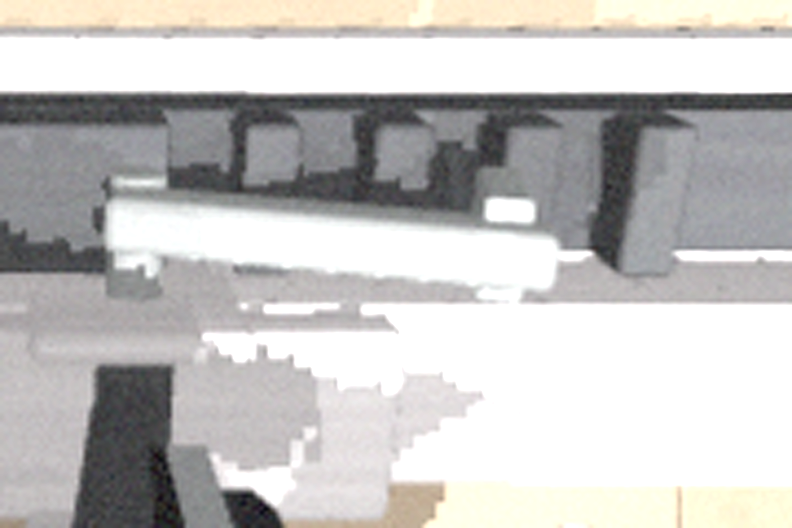

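Run:
```python
from fit import *
import pickle;im=pickle.load(open("w11.pkl","rb"));im6=pickle.load(open("w6.pkl","rb"))
A6=lambda l:np.array(l,float)/4.5+[255,60]
A=lambda l:np.array(l,float)/4.4+[320,145]
a=tol(ray(im6,A6([[291,205],[425,205],[347,108],[147,250]]),.055)); print(a.round(4))
g=cv2.resize(im["frame"][190:275,240:420,::-1],None,fx=4.4,fy=4.4,interpolation=cv2.INTER_CUBIC)
cv2.imwrite("pics/z11b.png",cv2.convertScaleAbs(g,alpha=2.2,beta=10))
print("bar left",tol(ray(im,A([[107,200]]),.055)))
# fence check in w11
print("fence local", tol(ray(im,[[128,316],[106,317]],.032)), "rail end",tol(ray(im,[[555,254],[76,254]],.03)))
# predicted pixel of notch98 centre & dog
for z in (.034,.04,.05): print(z,(proj(im,np.r_[tow(.05,-.2027),z])-[320,145])*4.4)
```

```text
[[ 0.0303 -0.1936]
 [ 0.0302 -0.2217]
 [ 0.0492 -0.205 ]
 [ 0.0212 -0.163 ]]
bar left [[ 0.05267043 -0.15112181]]
fence local [[-0.04916181 -0.00040641]
 [-0.04993752  0.01537538]] rail end [[ 6.69750943e-04 -2.96270330e-01]
 [-5.66641403e-05  2.54987702e-02]]
0.034 [[465.95551679 174.89996887]]
0.04 [[481.29778437 187.15854861]]
0.05 [[509.21519608 209.45804803]]
```

View pics/z11b.png

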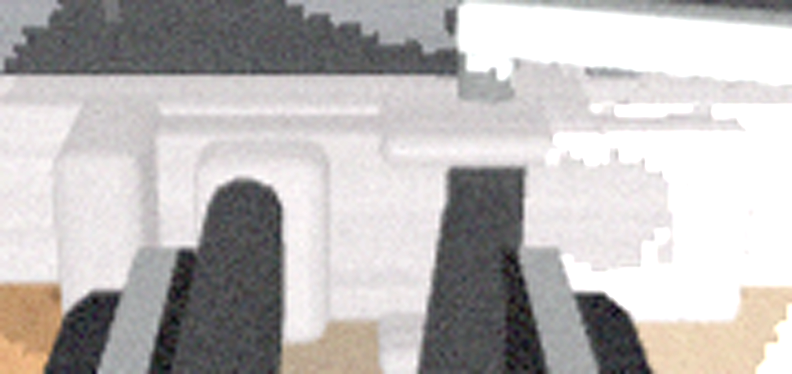

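Run:
```python
from fit import *
import pickle;im=pickle.load(open("w11.pkl","rb"));im6=pickle.load(open("w6.pkl","rb"))
for z in (.05,.055,.065):
  a=tol(ray(im6,np.array([[291,205]])/4.5+[255,60],z)); b=tol(ray(im,np.array([[382,150]])/4.4+[240,190],z));print(a,b,(b-a)[0,1])
```

```text
[[ 0.03016984 -0.19356972]] [[ 0.03069632 -0.1420398 ]] 0.051529923292587265
[[ 0.03028472 -0.19355528]] [[ 0.03286989 -0.14188109]] 0.051674196047111626
[[ 0.03051449 -0.1935264 ]] [[ 0.03721705 -0.14156366]] 0.05196274155616051
```

```bash
python3 -m inch '[[[-0.11,-0.01,-0.07,0,0,0,0],[-0.06,-0.03,-0.17,0,0,0,0],[-0.03,-0.03,-0.22,0,0,0,0],[0,-0.04,-0.29,0,0,0,0],[0.03,-0.05,-0.36,0,0,0,0],[0.03,-0.05,-0.36,0,0,0,0]]]' 40
python3 - <<'E'
from fit import *
im=cam("wrist");g=im["frame"][:,:,::-1];cv2.imwrite("pics/w12.png",g)
g=cv2.resize(g[145:265,260:440],None,fx=4.4,fy=4.4,interpolation=cv2.INTER_CUBIC)
cv2.imwrite("pics/z12.png",cv2.convertScaleAbs(g,alpha=1.8,beta=10))
delta(.0157,-.1365,.063);print(env.observe()["grip_width"])
E
```

```text
time_s: 12.12
position: [0.5765, -0.2293, 0.0638]
tool_rot: [[-0.149, 0.001, 0.989], [-0.989, 0.001, -0.149], [-0.001, -1.0, 0.001]]
ft_force: [4.7, 0.9, 2.8]
grip_width: 0.0442
delta cm [-0.    0.4  -0.08] rz -0.09 now local [ 0.0163 -0.1405] 0.0638
0.044195686864083934
```

View pics/z12.png

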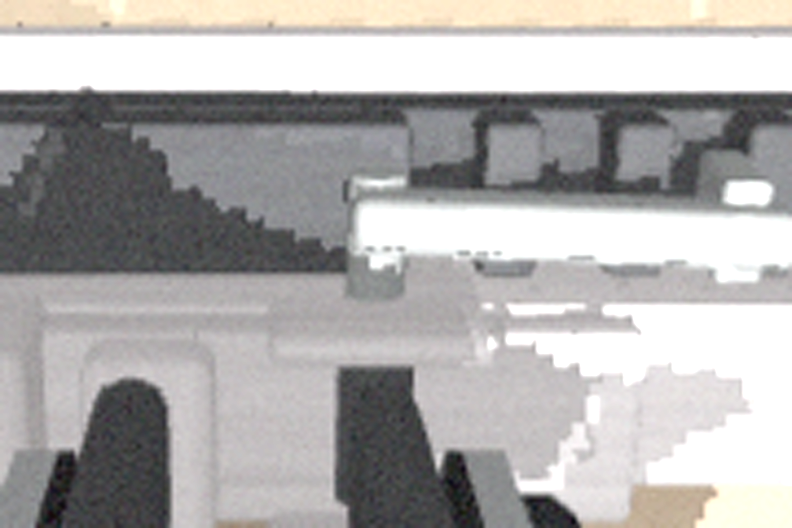

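```bash
python3 -m inch '[[[0.08,-0.01,-0.09,0,0,0,0],[0.13,-0.03,-0.19,0,0,0,0],[0.2,-0.05,-0.32,0,0,0,0],[0.3,-0.08,-0.5,0,0,0,0],[0.5,-0.08,-0.5,0,0,0,0],[1,-0.08,-0.5,0,0,0,0],[1,-0.08,-0.5,0,0,0,0],[1,-0.08,-0.5,0,0,0,0]]]' 40
python3 - <<'E'
from fit import *
im=cam("wrist");g=im["frame"][:,:,::-1];cv2.imwrite("pics/w13.png",g)
delta(.0157,-.1365,.063);print(env.observe()["grip_width"])
E
```

```text
time_s: 13.18
position: [0.5752, -0.2345, 0.0639]
tool_rot: [[-0.149, -0.0, 0.989], [-0.989, -0.0, -0.149], [0.0, -1.0, -0.0]]
ft_force: [-0.4, -0.3, -0.0]
grip_width: 0.0856
delta cm [ 0.12  0.93 -0.09] rz -0.1 now local [ 0.0159 -0.1458] 0.0639
0.08544934369721788
```

View pics/w13.png

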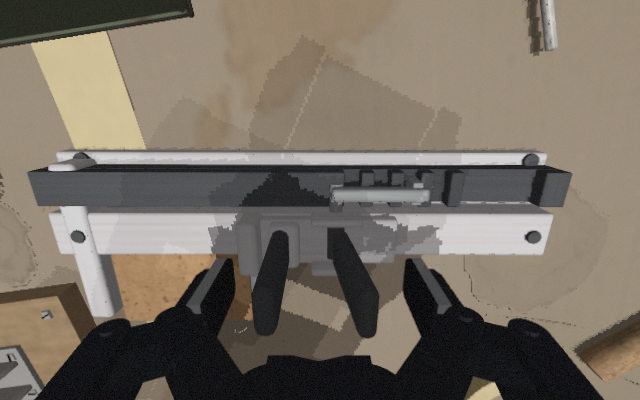

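```bash
python3 -m inch '[[[1,0,0,3,0,0,0],[1,0,0,7,0,0,0],[1,-2,0,12,0,0,0],[1,-6,1,14,0,0,0],[1,-6,2,14,0,0,0],[1,-6,2,14,0,0,0]]]' 40
python3 - <<'E'
from fit import *
im=cam("wrist");g=im["frame"][:,:,::-1];cv2.imwrite("pics/w14.png",g)
import pickle;pickle.dump(im,open("w14.pkl","wb"))
cv2.imwrite("pics/z14.png",cv2.resize(g[60:195,220:395],None,fx=4.5,fy=4.5,interpolation=cv2.INTER_CUBIC))
E
```

```text
time_s: 13.98
position: [0.5155, -0.214, 0.2036]
tool_rot: [[-0.148, -0.0, 0.989], [-0.989, 0.0, -0.148], [-0.0, -1.0, -0.0]]
ft_force: [0.2, -0.4, -0.1]
grip_width: 0.0853
```

View pics/w14.png

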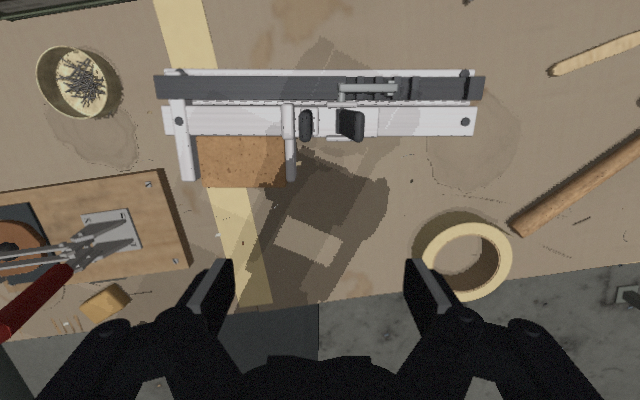

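View pics/z14.png

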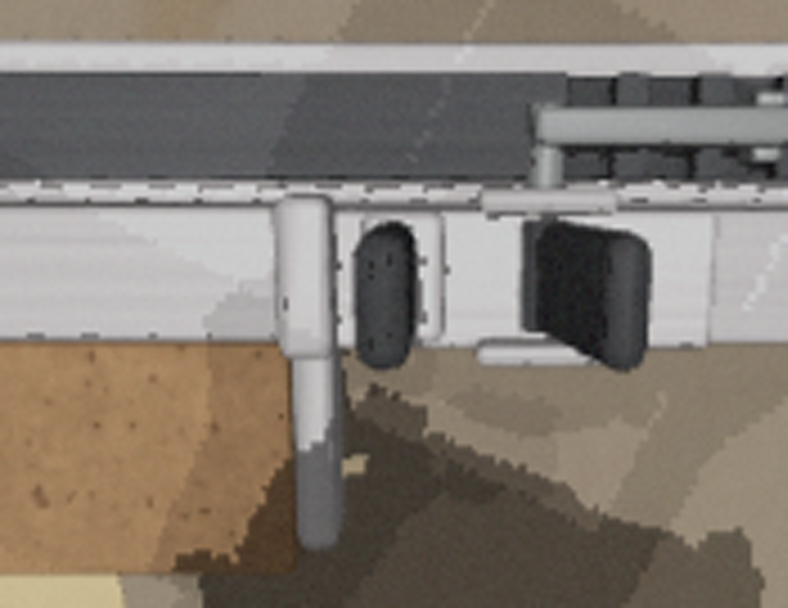

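Run:
```python
from fit import *
import pickle;im=pickle.load(open("w14.pkl","rb"))
A=lambda l:np.array(l,float)/4.5+[220,60]
print("face,back",tol(ray(im,A([[295,547],[342,547]]),.032)).round(4).tolist())
print("fence inner",tol(ray(im,[[194,180],[187,136]],.032)).round(4).tolist())
print("post, paddle outer",tol(ray(im,A([[355,300],[650,300]]),.106)).round(4).tolist())
g=im["frame"][:,:,::-1]
cv2.imwrite("pics/z14b.png",cv2.convertScaleAbs(cv2.resize(g[70:110,320:420],None,fx=7.5,fy=7.5,interpolation=cv2.INTER_CUBIC),alpha=1.7,beta=10))
cv2.imwrite("pics/z14c.png",cv2.resize(g[60:195,155:330],None,fx=4.5,fy=4.5,interpolation=cv2.INTER_CUBIC))
```

```text
face,back [[-0.0499, -0.0982], [-0.0499, -0.1097]]
fence inner [[-0.0485, 0.0019], [-0.0011, 0.0028]]
post, paddle outer [[0.0155, -0.1189], [0.0156, -0.1707]]
```

View pics/z14b.png

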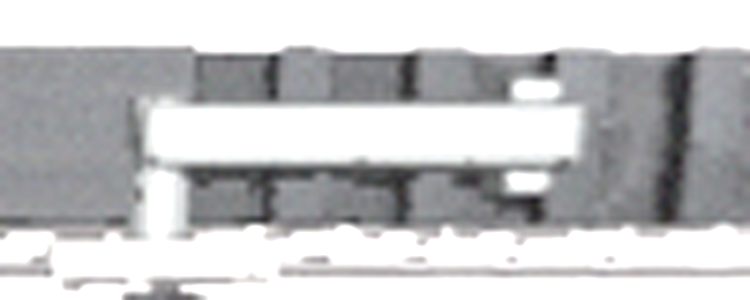

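View pics/z14c.png

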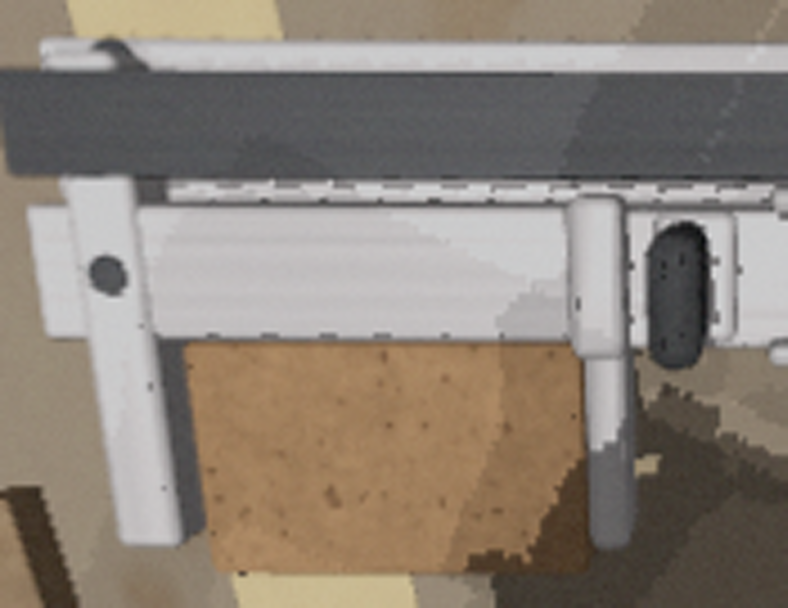

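Run:
```python
from fit import *
import pickle;im=pickle.load(open("w14.pkl","rb"))
print(tol(ray(im,np.array([[213,572],[590,573],[186,345],[582,345]])/4.5+[155,60],.026)).round(4))
print(tol(ray(im,np.array([[182,545],[120,545]])/4.5+[155,60],.032)).round(4))
o=env.observe();print(o["ft_force"],o["time_s"])
print(env.close_job())
```

```text
[[-0.0584 -0.0037]
 [-0.0583 -0.0979]
 [-0.0025 -0.0043]
 [-0.0021 -0.0979]]
[[-0.0498  0.0005]
 [-0.0498  0.0156]]
[ 0.01538611 -0.13670079 -1.0999797 ] 14.025
the job is handed in; nothing more can be done
None
```

I pushed the sanding block flush against the rail. Then I squeezed the release lever, slid the stop past the 116 mm notch and let go at the 98 mm notch. The job was handed in at about 14 s of the 50 s allowed; it reports no verdict.

Last checks, from the wrist camera after I backed the gripper away:
- **Stop:** its face was measured 98 mm from the fence, which is a joint value of about 0.072.
- **Lever:** it was back at rest. Post and paddle spanned 52 mm at the top, the same as before gripping, the bar lay level, and the dog sat in the third notch.
- **Block:** it lay flat and parallel to the rail, with its centre at about x = -0.030 m, y = -0.051 m. It touched the stop and left about 3–4 mm of play at the fence.
- **Robot and bystanders:** the gripper was clear of everything, with about 1 N on the wrist. The tape roll and tack tin looked unmoved. I did not measure any of the bystanders, and the hammer and wax block were only partly in that last picture.

While sliding, the stop's position worked out from the hand and from the picture differed by about 0.7 mm, which is within the notch's play. One first reading of the fence was 2–3 mm off; measured again on an enlarged picture it came within 0.5 mm.

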